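# Tare the portion scale through its guarded key well

### The job

An empty bowl stands on the portion scale: zero the scale by pushing the clear shutter with the blue tab all the way open, then reaching a fingertip into the well and pressing the sunken blue tare key fully down for about a second. Let the key come up again and leave the shutter open. Leave the red-tabbed shutter and red key alone, and do not move or lift the bowl or anything else on the counter.

Things in the scene. Friction and masses are not known exactly. Their poses are not given: they have to be found in the camera images.
- scale: Portion scale, white, 270 (x) x 460 (y) x 40 mm high, fixed. Origin at table level under its centre; z up. On its +y half a steel pan (top at 54 mm) carries the bowl; on its -y half are the two key modules side by side, in either order. A black display bar, top 83 mm above the table, runs behind them, 93 to 123 mm ahead (+x) of the origin.
- tare_pod: The blue key's module: grey box, 124 mm long (x), 66 mm wide (y), 36 mm high, fixed on the scale's deck (deck 40 mm above the table). Origin at the level of its underside, on the axis of its round well; the box reaches from 35 mm behind (-x) to 89 mm ahead (+x) of that axis. x points along the shutter's opening direction (roughly away from the robot), z up.
- tare_well (a point): Centre of the mouth of the blue key's round well, level with the module's top (76 mm above the table). The well is 48 mm across. At rest the blue key's top lies 18 mm below this point; the key is 30 mm across and pressed straight down.
- tare_tab (a point): Middle of the top edge of the blue upright tab on that module's clear shutter; moves with it. Tab: 6 mm thick (module x), 44 mm wide (y), 20 mm tall above the plate. Plate: 56 x 58 mm, 4 mm thick, on the module's top, from 48 mm behind the tab's mid-plane to 8 mm ahead. Shut, the tab is 20 mm past the well's axis; closed fingers fit over the plate on its near side to push it.
- tare_shutter (a joint): Position of the shutter with the blue tab, m: 0 covers the well, 0.056 is the end stop with the well wholly uncovered. Slides along the module's +x with about 1.5 N of friction and stays where it is left.
- tare_key_top (a point): Centre of the top face of the blue tare key, 30 mm across, down in its well; moves with the key.
- tare_key (a joint): Travel of the blue key, m: 0 up, 0.006 fully down. Spring: starts to move at about 1.5 N, fully down at about 5 N, comes up by itself when released.
- off_pod: The red key's module: grey box, 124 mm long (x), 66 mm wide (y), 36 mm high, fixed on the scale's deck (deck 40 mm above the table). Origin at the level of its underside, on the axis of its round well; the box reaches from 35 mm behind (-x) to 89 mm ahead (+x) of that axis. x points along the shutter's opening direction (roughly away from the robot), z up. To be left alone.
- off_shutter (a joint): Position of the shutter with the red tab, m: 0 covers the well, 0.056 is the end stop with the well wholly uncovered. Slides along the module's +x with about 1.5 N of friction and stays where it is left. Leave it.
- off_key (a joint): Travel of the red key, m: 0 up, 0.006 fully down. Spring: starts to move at about 1.5 N, fully down at about 5 N, comes up by itself when released. Never press it.
- bowl: White bowl, 130 mm across the rim, 50 mm high, loose on the scale's pan; origin at the centre of its underside. Not to be moved.
- mug: Blue mug, 80 mm across, 85 mm high, loose bystander; origin at the centre of its underside.
- fruit_cup: Orange fruit cup, 64 mm across, 70 mm high, loose bystander; origin at the centre of its underside.
- juice_cup: Amber juice cup, 60 mm across, 60 mm high, loose bystander; origin at the centre of its underside.
- spoon: Spoon lying on the counter, wooden handle and steel bowl, loose bystander; origin on its length, at table level.
- milk_carton: White carton, 45 x 65 x 105 mm, loose bystander; origin at the centre of its underside.

How it is judged:
By the outcome, as a careful person would: the job done as asked, in the order asked, and still so for the second after the job is handed in, with the robot touching nothing.
It also fails if it takes over 38 s, if anything falls off the work surface, if the arm or the gripper's body presses on something with over 40 N, if the wrist force passes 120 N, or if a joint passes its speed limit or range.

### The arm

A 6-joint arm with a two-finger parallel gripper is mounted at the origin on the work surface. World frame = base frame: x ahead of the robot, y to its left, z up, the work surface at z = 0. Lengths are in m, angles in rad, forces in N, time in s.
With the tool pointing down it reaches from about 0.25 to 0.725 m from the base axis. Payload 9.7 kg.
Tool frame: the origin (TCP) lies at the very end of the fingers, on their centre line; the grasp point (between the pads) lies 19 mm behind it; z points along the fingers, y is the direction in which the jaws open and shut (so a half turn about z gives the same grasp; the last joint's range is limited). The gripper opens to 85 mm and grips with 20 to 120 N. Pads are 22 mm wide; open, the fingers measure 114 mm over their backs; the gripper's body (76 mm by 85 mm) begins 54 mm behind the grasp point. The pads swing forward as they close: fully open they stand 13 mm farther back than shut.
Start: joints at [1.28, 0.087, 0.176, 1.66, 0, 1.571], TCP at [0.158, 0.527, 0.231] pointing down, gripper open.
Joint ranges: [-3.13, 3.13], [-0.85, 1.81], [-1.15, 1.24], [-2.2, 2.28], [-1.44, 1.52], [-3.14, 3.14]. Speed limits (rad/s): [2.22, 2.22, 2.57, 3.14, 3.14, 3.14].

### API

Orientations are given as [roll, pitch, yaw] about the fixed x, y, z axes, in that order (R = Rz(yaw) Ry(pitch) Rx(roll)).
In Python, from rig import ctrl gives the robot as it stands. The module is installed in compiled form; this text tells all that it offers.
- The arm moves only by the tool move_arm, never from a script. Its argument "targets" is a list of rows, each a list of 7 numbers: the shift along the tool's x, y, z scaled (see below), then the turn, a rotation vector about the tool's x, y, z scaled (see below), then the finger opening in mm, from 0 to 85.4. A call has 1 to 12 rows; each row is the pose to reach, as a shift and turn from the pose commanded when the call began, along the tool's axes at that moment; what a row does not reach only later rows make up. The controller multiplies each number of a shift by 0.1 m and each number of a turn by 90 degrees. A row lasts 1/8 s, in which the tool goes at most 62.5 mm and 10.7 degrees, less where a joint would pass 70% of its speed; a pose out of reach is approached as far as the arm can. A call with a number of a shift or a turn outside -1 to 1 is refused whole. A call with a gripper value outside its range is refused whole. The fingers move at their own pace and stop on an object; "force" is the grip in N (left out, the last holds). Time passes only in rows, so rows that repeat a pose let the fingers close. It gives the time, the measured TCP pose, the force and the opening at its end, in the units of the state.
- ctrl.get_obs(): the state, without advancing time (a new reading comes with each control period).
- ctrl.capture(name): name is "scene" or "top"; returns the picture (400x640x3 uint8, red, green, blue); there is no depth.
- ctrl.camera_model(name): a dict with "fov_y" (degrees; the focal length in pixels is half the picture's height over the tangent of half this angle, whatever the lens; pixels are square), "cx", "cy" (the principal point, pixels), "position" and "rotation" of the camera in the world. Camera axes: x right, y up, looking along -z (the intrinsics and any distortion apply to the point x, -y, -z); pixel columns grow to the right and rows downward; lengths in m; the calibration is good to about 2 mm. A picture is of the moment at which its call begins. camera_model takes no time and is no camera call.
- ctrl.job_done(): hands the job in, once; it reports no verdict.
The state is a dict: "t": time; "q": joint angles; "qvel": joint speeds; "joint_efforts": joint torques, N m; "eef_pos": TCP position; "tool_rot": TCP orientation; "force": force on the tool from outside, world axes, zero at the start; "wrist_torque": the same for the moment, N m; "finger_gap": finger opening in m.
Only numpy, scipy, OpenCV 4.12 (cv2) and the standard library are available. Lean on these libraries where they do the work, as an engineer would, in place of code of your own. Each camera call takes 0.05 s, during which the arm holds its last target. There are 200 camera calls.

## Working session

There is one attempt and no reset: what is moved stays moved. The work goes in short steps, Python scripts to look and compute and a tool call to move; the robot and the scene stay as the last step left them, time stands still between calls to the robot, and variables do not carry over. Pictures are saved under pics/ and viewed, about 8 in all and at most 12, crops included, and the job is handed in when it is done.

Besides the shell and the picture viewer there is one more tool, called after ">>>" by a JSON object that holds its "fn" and its "kwargs", one argument or row to a line. move_arm: Moves the arm, as the interface text tells. Shifts and turns lie within -1 to 1; 1 stands for 0.1 m of shift or 90 degrees of turn. Its arguments: {"type":"object","properties":{"targets":{"type":"array"},"force":{"type":"number"}},"required":["targets"]}

```bash
mkdir -p pics; python3 - <<'E'
from rig import ctrl
import cv2
for n in("scene","top"):
    cv2.imwrite(f"pics/{n}0.png",ctrl.capture(n)[:,:,::-1]); print(n,ctrl.camera_model(n))
o=ctrl.get_obs();print(o["t"],o["eef_pos"],o["tool_rot"],o["force"])
E
```

```text
scene {'fov_y': 52.22369982704332, 'cx': 324.1970979061859, 'cy': 200.38428191649862, 'position': array([1.16915437e+00, 1.10481326e-03, 1.05489705e+00]), 'rotation': array([0.63606201, 0.01259102, 1.48095211])}
top {'fov_y': 43.56932646286791, 'cx': 311.1120865963227, 'cy': 197.73697185680837, 'position': array([0.25370655, 0.07527816, 1.65752712]), 'rotation': array([ 0.14264411, -0.00634733, -1.58154735])}
0.1 [0.15764331 0.52670155 0.23064937] [-3.14037150e+00 -1.65811147e-06  2.85078495e+00] [ 0.31796047  0.47511271 -0.22836894]
```

View pics/top0.png

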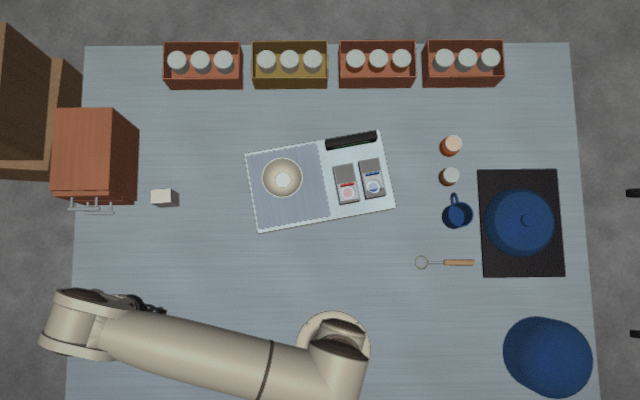

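View pics/scene0.png

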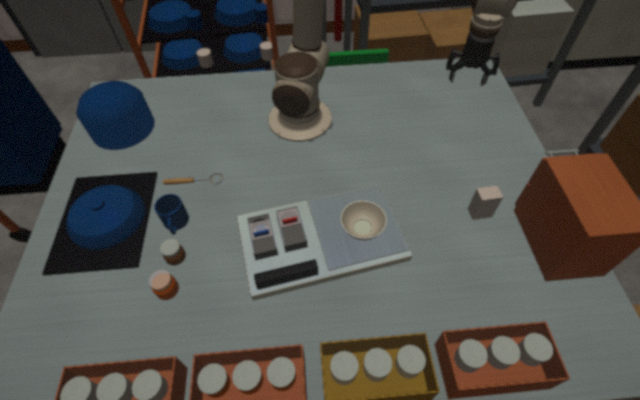

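```bash
cat > h.py <<'E'
import numpy as np
from scipy.spatial.transform import Rotation as R
from rig import ctrl
def cam(n):
    m=ctrl.camera_model(n); return m,R.from_euler('xyz',m["rotation"]).as_matrix(),200/np.tan(np.radians(m["fov_y"]/2))
def px2w(n,uv,z):
    m,M,f=cam(n); d=M@np.array([(uv[0]-m["cx"])/f,-(uv[1]-m["cy"])/f,-1]); p=m["position"]; return p+d*(z-p[2])/d[2]
def w2px(n,P):
    m,M,f=cam(n); c=(np.atleast_2d(P)-m["position"])@M; return np.c_[m["cx"]+f*c[:,0]/-c[:,2], m["cy"]+f*c[:,1]/c[:,2]]
E
python3 - <<'E'
import cv2,numpy as np
a=cv2.imread("pics/top0.png")[120:240,235:405];b=cv2.imread("pics/scene0.png")[185:305,230:415]
a=cv2.resize(a,(800,565),interpolation=cv2.INTER_CUBIC);b=cv2.resize(b,(800,519),interpolation=cv2.INTER_CUBIC)
cv2.imwrite("pics/ct.png",a);cv2.imwrite("pics/cs.png",b)
from h import *
print(w2px("scene",[[0,0,0]]),w2px("top",[[0,0,0],[.158,.527,.231]]))
E
```

```text
[[299.65272854 118.51100829]] [[332.1487932  349.25319969]
 [146.1871082  306.05346689]]
```

View pics/ct.png

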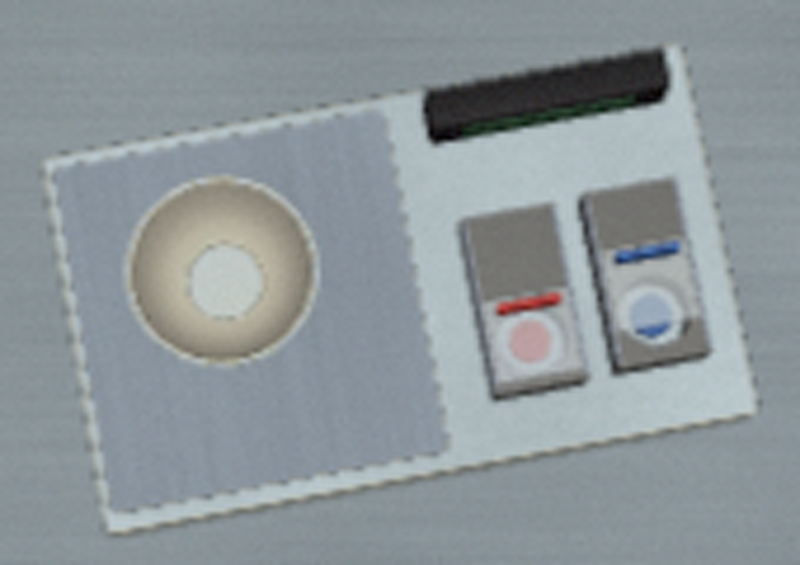

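View pics/cs.png

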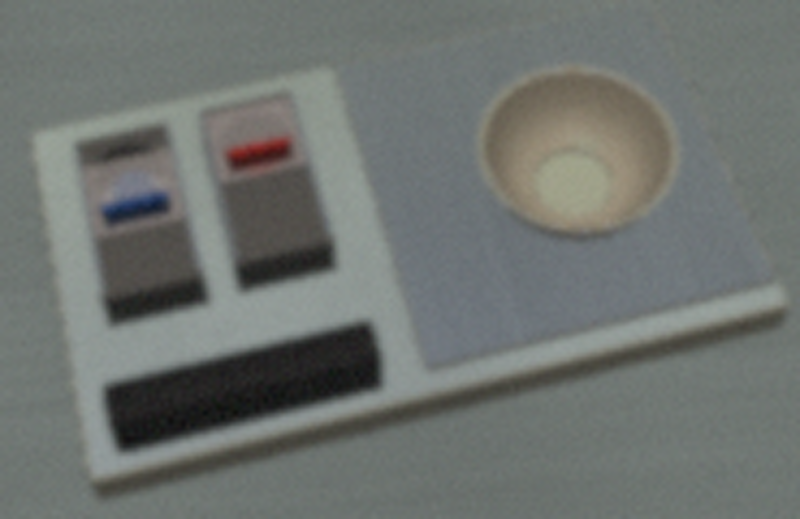

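The blue module is the right-hand one (y<0). Its shutter is already partly open: the tab is at about (372,173) in top and (262,232) in scene. The red module sits to its left. Next I'll measure the points.

```bash
python3 - <<'E'
from h import *
T=lambda x,y:(235+(x+.5)*.2125-.5,120+(y+.5)*.2124-.5)
S=lambda x,y:(230+(x+.5)*.23125-.5,185+(y+.5)*.2312-.5)
np.set_printoptions(precision=4,suppress=True)
def show(lbl,n,F,pts,z):
    P=np.array([px2w(n,F(*p),z)for p in pts]);print(lbl,n,P[:,:2].tolist() if 0 else "\n",P[:,:2]);
    print("  sides",np.linalg.norm(np.roll(P,-1,0)-P,axis=1),"yaw deg",[round(float(np.degrees(np.arctan2(d[1],d[0]))),1) for d in (np.roll(P,-1,0)-P)]);return P
show("podB FL,BL,BR,FR","top",T,[(618,366),(584,192),(677,178),(711,349)],.076)
show("podB","scene",S,[(165,125),(205,282),(106,298),(78,142)],.076)
show("podR FL,BL..","top",T,[(496,395),(463,217),(554,203),(588,377)],.076)
show("scale","top",T,[(108,530),(45,160),(680,47),(755,412)],.04)
show("scale","scene",S,[(33,132),(335,70),(788,290),(96,480)],.04)
show("tabB ends","top",T,[(616,257),(680,246)],.1)
show("tabB ends","scene",S,[(168,195),(103,209)],.1)
show("display top corners","scene",S,[(370,323),(380,360),(113,425),(105,388)],.083)
show("key thru","top",T,[(654,308)],.058)
E
```

```text
podB FL,BL,BR,FR top 
 [[ 0.4803 -0.1124]
 [ 0.6011 -0.0922]
 [ 0.6103 -0.1564]
 [ 0.4913 -0.176 ]]
  sides [0.1225 0.0648 0.1206 0.0645] yaw deg [9.5, -81.8, -170.7, 99.9]
podB scene 
 [[ 0.4792 -0.1145]
 [ 0.6031 -0.0902]
 [ 0.6085 -0.1527]
 [ 0.4874 -0.1729]]
  sides [0.1262 0.0627 0.1229 0.0589] yaw deg [11.1, -85.0, -170.5, 98.0]
podR FL,BL.. top 
 [[ 0.4612 -0.0291]
 [ 0.5844 -0.0089]
 [ 0.5936 -0.0714]
 [ 0.4729 -0.0918]]
  sides [0.1248 0.0633 0.1223 0.0638] yaw deg [9.4, -81.6, -170.4, 100.6]
scale top 
 [[ 0.3752  0.2368]
 [ 0.6354  0.2821]
 [ 0.7132 -0.1666]
 [ 0.4523 -0.2108]]
  sides [0.2642 0.4554 0.2646 0.4542] yaw deg [9.9, -80.2, -170.4, 99.8]
scale scene 
 [[ 0.4507 -0.2108]
 [ 0.4179  0.0028]
 [ 0.6251  0.2855]
 [ 0.7142 -0.1629]]
  sides [0.2161 0.3505 0.4572 0.2679] yaw deg [98.7, 53.8, -78.8, -169.7]
tabB ends top 
 [[ 0.5509 -0.1101]
 [ 0.5581 -0.1535]]
  sides [0.0439 0.0439] yaw deg [-80.7, 99.3]
tabB ends scene 
 [[ 0.5509 -0.1102]
 [ 0.5574 -0.1516]]
  sides [0.0419 0.0419] yaw deg [-81.1, 98.9]
display top corners scene 
 [[ 0.646   0.0117]
 [ 0.6719  0.0158]
 [ 0.6995 -0.1464]
 [ 0.6746 -0.1514]]
  sides [0.0262 0.1645 0.0253 0.1656] yaw deg [9.1, -80.4, -168.5, 99.9]
key thru top 
 [[ 0.523  -0.1404]]
  sides [0.] yaw deg [0.0]
```

>>> {"fn": "move_arm", "kwargs": {
  "targets": [
    [-0.3,-0.3,0,0,0,0.11,0],
    [-0.6,-0.6,0,0,0,0.22,0],
    [-0.9,-0.9,0,0,0,0.33,0],
    [-0.9,-0.9,0,0,0,0.44,0],
    [-0.9,-0.9,0,0,0,0.55,0],
    [-0.9,-0.9,0,0,0,0.66,0],
    [-0.9,-0.9,0,0,0,0.7056,0],
    [-0.9,-0.9,0,0,0,0.7056,0]
  ],
  "force": 40
}}

```text
t: 1.1
eef_pos: [0.2181, 0.4148, 0.231]
tool_rot: [-3.141, 0.0, 1.743]
force: [-1.0, 0.2, 1.1]
finger_gap: -0.0001
```

```bash
python3 -c "
from rig import ctrl
o=ctrl.get_obs();print(o['t'],o['q'],o['eef_pos'],o['tool_rot'],o['finger_gap'],o['force'])"
```

```text
1.1 [ 1.08678185e+00 -1.06422846e-01 -1.64054258e-02  1.66136426e+00
  6.71438541e-06  2.48534776e+00] [0.21805209 0.41476936 0.23101515] [-3.14125144e+00  4.32069367e-04  1.74302681e+00] -0.00014758436471828867 [-1.01542686  0.23160372  1.10603571]
```

>>> {"fn": "move_arm", "kwargs": {
  "targets": [
    [-0.5,0.175,0,0,0,0,0],
    [-1,0.35,0,0,0,0,0]
  ]
}}

```text
t: 1.35
eef_pos: [0.2698, 0.3214, 0.2309]
tool_rot: [-3.141, 0.001, 1.747]
force: [0.7, 0.7, -0.1]
finger_gap: -0.0004
```

>>> {"fn": "move_arm", "kwargs": {
  "targets": [
    [-0.5,0.175,0,0,0,0,0],
    [-1,0.35,0,0,0,0,0]
  ]
}}

```text
t: 1.6
eef_pos: [0.3217, 0.2283, 0.2312]
tool_rot: [3.141, -0.0, 1.745]
force: [0.6, 0.1, 1.1]
finger_gap: 0.0001
```

>>> {"fn": "move_arm", "kwargs": {
  "targets": [
    [-0.5,0.175,0,0,0,0,0],
    [-1,0.35,0,0,0,0,0]
  ]
}}

```text
t: 1.85
eef_pos: [0.3733, 0.1356, 0.2313]
tool_rot: [3.141, -0.0, 1.745]
force: [0.9, 0.1, 0.4]
finger_gap: -0.0003
```

>>> {"fn": "move_arm", "kwargs": {
  "targets": [
    [-0.5,0.175,0,0,0,0,0],
    [-1,0.35,0,0,0,0,0]
  ]
}}

```text
t: 2.1
eef_pos: [0.4249, 0.0429, 0.2313]
tool_rot: [3.141, -0.0, 1.744]
force: [-0.1, 1.8, 0.8]
finger_gap: -0.0001
```

>>> {"fn": "move_arm", "kwargs": {
  "targets": [
    [-0.5,0.175,0,0,0,0,0],
    [-1,0.35,0,0,0,0,0]
  ]
}}

```text
t: 2.35
eef_pos: [0.4765, -0.0497, 0.2312]
tool_rot: [3.141, -0.0, 1.744]
force: [-0.4, 0.1, 0.9]
finger_gap: -0.0
```

>>> {"fn": "move_arm", "kwargs": {
  "targets": [
    [-0.5,0.17,0,0,0,0,0],
    [-0.97,0.35,0,0,0,0,0],
    [-0.97,0.35,0.4,0,0,0,0],
    [-0.97,0.35,0.8,0,0,0,0],
    [-0.97,0.35,0.8,0,0,0,0],
    [-0.97,0.35,0.8,0,0,0,0]
  ]
}}

```text
t: 3.1
eef_pos: [0.5274, -0.1375, 0.1529]
tool_rot: [3.14, 0.001, 1.743]
force: [0.4, 1.2, 0.1]
finger_gap: -0.0002
```

```bash
python3 - <<'E'
from h import *
import cv2
o=ctrl.get_obs();print(o['t'],o['eef_pos'],o['tool_rot'],o['force'])
p=o['eef_pos']
im=ctrl.capture("scene")[:,:,::-1];print(w2px("scene",[p]))
cv2.imwrite("pics/s1.png",cv2.resize(im[150:300,220:400],(720,600),interpolation=cv2.INTER_CUBIC))
E
```

```text
3.1 [ 0.52738953 -0.13746014  0.15294195] [3.14027459e+00 6.24143344e-04 1.74346162e+00] [0.41374337 1.16544746 0.07370453]
[[255.85114791 212.63952222]]
```

View pics/s1.png

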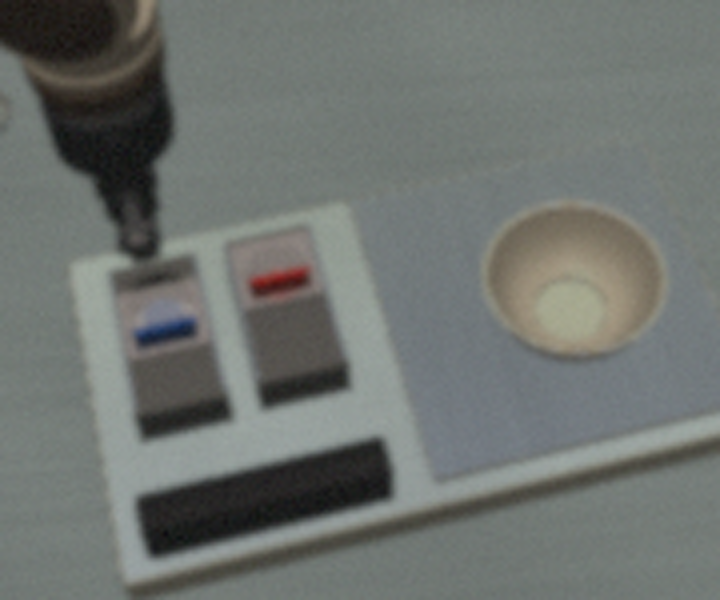

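The fingertip shows at crop (140,252), which is image (255,213). My projection gives (255.9,212.6), so they agree. I'll descend behind the tab and push along +tool y.

>>> {"fn": "move_arm", "kwargs": {
  "targets": [
    [0,0,0.3,0,0,0,0],
    [0,0,0.55,0,0,0,0],
    [0,0,0.67,0,0,0,0],
    [0,0,0.67,0,0,0,0],
    [0,0,0.67,0,0,0,0]
  ]
}}

```text
t: 3.78
eef_pos: [0.5277, -0.1376, 0.0858]
tool_rot: [3.14, 0.001, 1.743]
force: [0.7, 0.5, 0.6]
finger_gap: 0.0001
```

>>> {"fn": "move_arm", "kwargs": {
  "targets": [
    [0,0.05,0,0,0,0,0],
    [0,0.1,0,0,0,0,0],
    [0,0.14,0,0,0,0,0],
    [0,0.18,0,0,0,0,0],
    [0,0.22,0,0,0,0,0],
    [0,0.26,0,0,0,0,0],
    [0,0.3,0,0,0,0,0],
    [0,0.34,0,0,0,0,0],
    [0,0.38,0,0,0,0,0],
    [0,0.42,0,0,0,0,0],
    [0,0.44,0,0,0,0,0],
    [0,0.44,0,0,0,0,0]
  ]
}}

```text
t: 5.28
eef_pos: [0.5706, -0.1299, 0.0842]
tool_rot: [3.141, -0.0, 1.743]
force: [-0.5, 1.6, 0.6]
finger_gap: 0.0002
```

>>> {"fn": "move_arm", "kwargs": {
  "targets": [
    [0,0.02,-0.01,0,0,0,0],
    [0,0.04,-0.01,0,0,0,0],
    [0,0.05,-0.01,0,0,0,0]
  ]
}}

```text
t: 5.65
eef_pos: [0.5749, -0.1292, 0.0851]
tool_rot: [-3.14, -0.0, 1.742]
force: [-5.7, -0.8, 0.8]
finger_gap: -0.0004
```

>>> {"fn": "move_arm", "kwargs": {
  "targets": [
    [0,0.01,0,0,0,0,0],
    [0,0.02,0,0,0,0,0],
    [0,0.02,0,0,0,0,0]
  ]
}}

```text
t: 6.02
eef_pos: [0.5752, -0.1291, 0.085]
tool_rot: [-3.137, -0.0, 1.742]
force: [-12.8, -1.9, 4.0]
finger_gap: -0.0001
```

```bash
python3 - <<'E'
from h import *
import cv2
for n,(r,c) in {"scene":(170,210),"top":(130,300)}.items():
    im=ctrl.capture(n)[:,:,::-1];cv2.imwrite(f"pics/{n}2.png",im)
a=cv2.resize(cv2.imread("pics/scene2.png")[180:280,230:330],(400,400),interpolation=cv2.INTER_CUBIC)
b=cv2.resize(cv2.imread("pics/top2.png")[130:230,310:410],(400,400),interpolation=cv2.INTER_CUBIC)
cv2.imwrite("pics/c2.png",np.hstack([a,b]))
ax=np.array([.9854,.170]);w=np.array([.5195,-.1385])
for s in(.016,.056):
  t=np.r_[w+ax*(s+.02),.1];print(s,w2px("scene",t),w2px("top",t))
E
```

```text
0.016 [[260.42786423 231.59834712]] [[372.48321523 172.87477691]]
0.056 [[262.90749923 243.72123088]] [[369.99830272 160.71609809]]
```

View pics/c2.png

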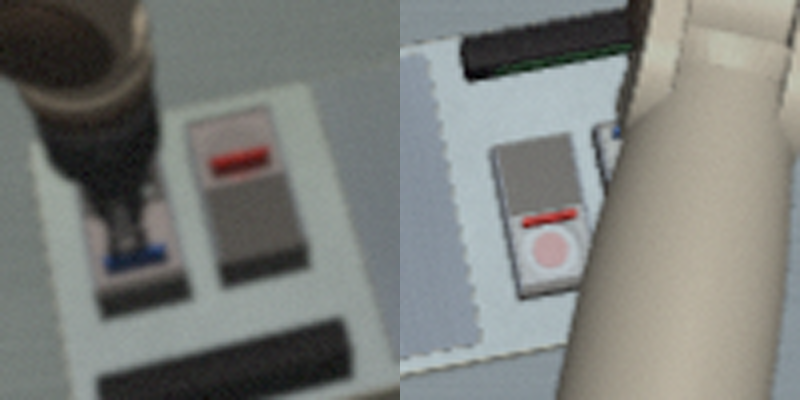

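The tab is at crop (137,254), image (264,243.5), against a prediction of (262.9,243.7) for fully open, and the force shows the stop. I'll back off, rise and go over the well.

>>> {"fn": "move_arm", "kwargs": {
  "targets": [
    [0,-0.05,0,0,0,0,0],
    [0,-0.08,-0.1,0,0,0,0],
    [0,-0.1,-0.4,0,0,0,0],
    [0,-0.35,-0.4,0,0,0,0],
    [0,-0.595,-0.4,0,0,0,0],
    [0,-0.595,-0.4,0,0,0,0],
    [0,-0.595,-0.4,0,0,0,0]
  ]
}}

```text
t: 7.0
eef_pos: [0.5193, -0.139, 0.126]
tool_rot: [3.14, 0.001, 1.742]
force: [1.2, -0.0, 0.4]
finger_gap: 0.0001
```

```bash
python3 - <<'E'
from h import *
import cv2
o=ctrl.get_obs();print(o['t'],o['eef_pos'],o['force'])
im=ctrl.capture("scene")[:,:,::-1].copy()
P=np.array([[.519,-.1385,.076],[.519,-.1385,.058]]);print((w2px("scene",P)-[230,180]+.5)*6-.5, (w2px("scene",[o['eef_pos']])-[230,180]+.5)*6-.5)
cv2.imwrite("pics/s3.png",cv2.resize(im[180:280,230:330],(600,600),interpolation=cv2.INTER_CUBIC))
E
```

```text
7.0 [ 0.51934909 -0.13895103  0.12601619] [ 1.17784319 -0.01998953  0.4411419 ]
[[179.37371313 276.11493302]
 [184.60368374 296.42233455]] [[163.14592661 217.65054459]]
```

View pics/s3.png

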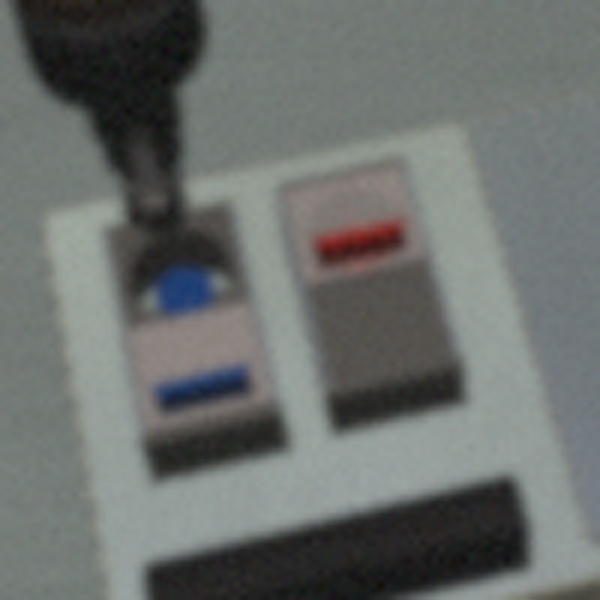

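The well is wholly open. The key appears at about (186,295) in the crop; predicted (184.6,296). Entering now.

>>> {"fn": "move_arm", "kwargs": {
  "targets": [
    [0,0,0.3,0,0,0,0],
    [0,0,0.5,0,0,0,0],
    [0,0,0.63,0,0,0,0],
    [0,0,0.65,0,0,0,0],
    [0,0,0.65,0,0,0,0]
  ]
}}

```text
t: 7.68
eef_pos: [0.5191, -0.139, 0.0609]
tool_rot: [3.141, 0.0, 1.743]
force: [-0.0, 0.3, -0.9]
finger_gap: -0.0002
```

>>> {"fn": "move_arm", "kwargs": {
  "targets": [
    [0,0,0.02,0,0,0,0],
    [0,0,0.04,0,0,0,0],
    [0,0,0.06,0,0,0,0],
    [0,0,0.08,0,0,0,0],
    [0,0,0.09,0,0,0,0],
    [0,0,0.09,0,0,0,0]
  ]
}}

```text
t: 8.43
eef_pos: [0.5191, -0.1391, 0.052]
tool_rot: [3.14, 0.001, 1.742]
force: [-0.3, -0.3, 6.2]
finger_gap: -0.0001
```

Down at z 0.052 with 6 N. I'll press slightly more, hold about 1.1 s, then release.

>>> {"fn": "move_arm", "kwargs": {
  "targets": [
    [0,0,0.015,0,0,0,0],
    [0,0,0.015,0,0,0,0]
  ]
}}

```text
t: 8.68
eef_pos: [0.5192, -0.1391, 0.0518]
tool_rot: [3.139, 0.001, 1.742]
force: [-2.3, 1.9, 17.1]
finger_gap: 0.0002
```

>>> {"fn": "move_arm", "kwargs": {
  "targets": [
    [0,0,0,0,0,0,0],
    [0,0,0,0,0,0,0],
    [0,0,0,0,0,0,0],
    [0,0,0,0,0,0,0],
    [0,0,0,0,0,0,0],
    [0,0,0,0,0,0,0],
    [0,0,0,0,0,0,0]
  ]
}}

```text
t: 9.55
eef_pos: [0.5192, -0.1391, 0.0518]
tool_rot: [3.139, 0.001, 1.742]
force: [-3.3, 0.2, 17.7]
finger_gap: 0.0003
```

>>> {"fn": "move_arm", "kwargs": {
  "targets": [
    [0,0,-0.2,0,0,0,0],
    [0,0,-0.5,0,0,0,0],
    [0,0,-0.9,0,0,0,0],
    [0,-0.5,-1,0,0,0,0],
    [0,-1,-1,0,0,0,0],
    [0,-1,-1,0,0,0,0],
    [0,-1,-1,0,0,0,0]
  ]
}}

```text
t: 10.42
eef_pos: [0.4202, -0.1561, 0.1497]
tool_rot: [3.141, 0.0, 1.742]
force: [-0.0, 0.3, -0.1]
finger_gap: 0.0003
```

```bash
python3 - <<'E'
from h import *
import cv2
o=ctrl.get_obs();print(o['t'],o['eef_pos'],o['force'])
im=ctrl.capture("scene")[:,:,::-1].copy()
a=cv2.imread("pics/scene0.png")
d=cv2.absdiff(im,a).max(2); print("bowl diff",d[195:245,335:395].max(),"red pod",d[203:250,276:308].max(),"mug/cups",d[190:300,145:190].max(),"bkg",d[340:,:].max())
cv2.imwrite("pics/s4.png",cv2.resize(im[180:280,230:390],(800,500),interpolation=cv2.INTER_CUBIC))
E
```

```text
10.425 [ 0.42022764 -0.15606933  0.14971307] [-0.0334815   0.2852647  -0.13161531]
bowl diff 13 red pod 14 mug/cups 20 bkg 22
```

View pics/s4.png

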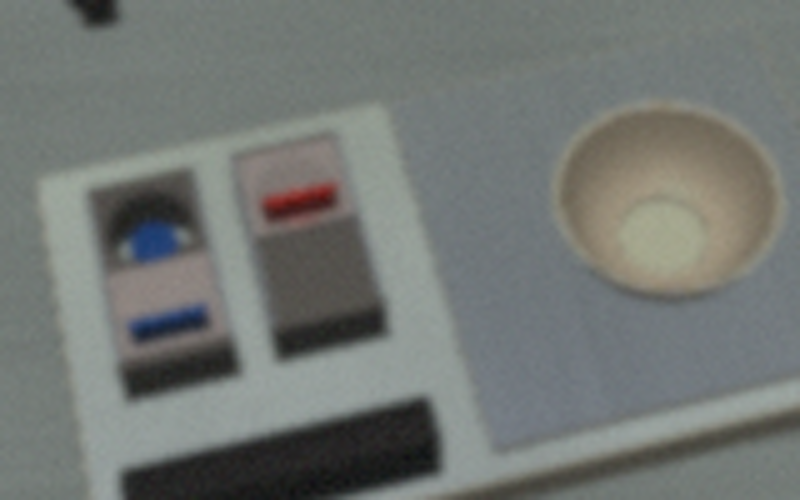

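The shutter is still open with its tab at crop (168,322), and the key is up at crop (155,240). The red module and bowl are unchanged; the differences are at noise level. Handing in.

```bash
python3 -c "
from rig import ctrl
print(ctrl.job_done())"
```

```text
the job is handed in; nothing more can be done
None
```

The scale should now be zeroed, and I handed the job in at about 10.5 s of the 38 s allowed. I had no direct reading of the joints or the scale display, so this rests on positions, forces and camera images.

- **Shutter:** The blue-tabbed shutter was already about 16 mm open at the start. I pushed it to its end stop, where the push force rose to about 13 N. The tab sat within about 1.5 pixels of its predicted fully-open position.
- **Tare key:** I pressed the blue key with the closed fingertips down to z = 0.052 m, which is its full 6 mm of travel. The force was 6 N at first, then about 17 N. I held it for a little over a second, then withdrew.
- **Last checks:** The final picture shows the shutter open and the key looking as it did before the press. Image differences from the start at the red module, bowl, mug and cups were no larger than noise. I did not compare the spoon and carton, but the arm stayed clear of them. The wrist force was about zero and the arm was touching nothing.

No check failed. The tab's contact point was about 2 mm short of the prediction, which is within the clearance.

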